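Ready the tilting ring frame for a microscope reading

TASK

Ready this station for a reading of the bearing ring: first turn the red focus knob on the white microscope clockwise until its white pointer lines up with the yellow index mark, then flip the orange kickstand over its top centre so that it drops all the way down behind the frame. Then take the frame by its blue top bar, swing it up until it stands upright, and finish while still gripping the bar and holding the frame upright, because it tips forward again if let go. Leave the calculator, the caliper and the loose ring where they lie.

Things in the scene. Friction and masses are not known exactly. Their poses are not given: they have to be found in the camera images.
- station: Fixed grey base plate, 20 mm thick, carrying a white microscope and the tilting frame. Origin on its underside; plate from -100 to +160 mm in its x, -225 to +140 in its y. x points from the front (robot side) to the back, y left, z up; yaw up to 0.25 rad. The microscope is a white box 85 x 85 mm, 145 mm high, at x 0, y -175 mm; the lens on its +y face slides a little as the knob turns.
- knob (a joint): Focus knob angle, rad, 0 to 2.4, growing clockwise seen from above. At 0 the white pointer looks along the station's +x. The knob stays where it is left (friction 0.04 N m).
- knob_grip (a point): On the knob's vertical axis, 178 mm above the bench: the TCP height for gripping from above (tips just clear the disc below). The red knob is a bar 43 mm long, 14 mm wide, 155 to 189 mm above the bench, on a 43 mm disc. Its length lies along the white pointer (this point's x axis); close the fingers across it.
- knob_pointer (a point): Point 30 mm out from the knob axis in the direction of the white pointer, 149 mm above the bench. The pointer is the white line on top of one half of the bar and down its end.
- collar (a joint): Angle of the yellow index mark on the black collar under the knob, rad, measured as knob is: the pointer lines up when knob equals it. It differs from run to run and lies 0.5 to 1.4 rad clockwise of the pointer at the start; it cannot be moved by touch.
- index_mark (a point): Centre of the yellow index mark (13 x 5 mm) on top of the black collar (72 mm across), 30 mm from the knob axis, 149 mm above the bench.
- frame_hinge (a point): Middle of the frame's hinge axis, fixed to the station at x +30 mm, y 0, 35 mm above the bench; the axis runs along the station's y.
- frame (a joint): Tilt of the frame, rad: 0 upright, positive tipped forward (top toward station -x). Starts resting on its stop at 0.5; stops backward at -0.03. 0.7 to 1 kg, front heavy, swings freely, falls forward when let go; 1 to 4 N at the top bar carry it. Two grey posts at y -55 and +55 mm, 220 mm high, cross plate, hub and 94 mm steel bearing ring 100 mm above the hinge.
- top_bar: Blue round grip bar between the tops of the two posts, 16 mm diameter, 96 mm long along its own y (the station's y). Origin at its middle, 210 mm from the frame hinge; upright it is 245 mm above the bench straight over the hinge. Free space all round it; the blue sleeve turns freely on its rod as the frame swings.
- kickstand (a joint): Kickstand angle relative to the frame, rad: 0 folded up along the frame, growing as it swings over the top to the back (station +x) and down; 2.5 is fully down on its stop. With the frame tipped forward by 0.5, top dead centre is at 0.5: short of that it falls back to 0, beyond it drops by itself to 2.5 within about 2 s and stays.
- kickstand_pivot (a point): Pivot of the kickstand, an orange rod 11 mm thick, on the frame's left side: 100 mm to the left (+y) of the frame's middle plane, 100 mm up the frame from the hinge; axis along the station's y. There are 32 mm between the rod and the left post.
- kickstand_foot (a point): Centre of the orange ball (20 mm diameter) at the free end of the kickstand, 130 mm from the pivot. With the kickstand folded it is the highest point on the left side.
- calculator: Bystander: beige desk calculator 150 x 105 x 18 mm, origin under its centre. Leave alone.
- caliper: Bystander: steel caliper 200 mm long along its x, 8 mm thick at most, origin under the beam's middle. Leave alone.
- ring_low: Bystander: loose steel bearing ring 90 mm outside, 72 mm inside, 22 mm high, lying flat, origin under its centre. Leave alone.

How it is judged (in metres and radians):
On the way, in this order (a step that is already met when the one before it is completed fails the run):
1. the knob's white pointer is lined up with the yellow mark (horizontal distance between knob_pointer and index_mark below 0.004 m), for 0.2 s.
2. the kickstand is fully down, after the knob (value of joint kickstand above 2.4 rad), for 0.2 s.
3. the frame is upright, held at its top bar by the fingers (value of joint frame between -0.07 and 0.07 rad and contact force between the fingers and top_bar above 0.5 N), for 0.3 s.
At the end, for the whole second after the job is handed in: The fingers still hold the top bar (contact force over 0.5 N) with the frame within 0.07 rad (4 degrees) of upright, the kickstand is fully down (over 2.4 rad), and the knob's pointer is still within 4 mm (about 7 degrees) of the yellow mark (all of step 3 and horizontal distance between knob_pointer and index_mark below 0.004 m and value of joint kickstand above 2.4 rad); the arm keeps its last pose, push and grip.
It fails at once if the calculator is moved by more than 2 cm (distance of calculator from where it was at the start of the episode above 0.02 m).
It fails at once if the caliper is moved by more than 2 cm (distance of caliper from where it was at the start of the episode above 0.02 m).
It fails at once if the loose bearing ring is moved by more than 2 cm (distance of ring_low from where it was at the start of the episode above 0.02 m).
It also fails if it takes over 58 s, if anything falls off the work surface, if the arm or the gripper's body presses on something with over 40 N, if the wrist force passes 120 N, or if a joint passes its speed limit or range.

ROBOT

A 6-joint arm with a two-finger parallel gripper is mounted at the origin on the work surface. World frame = base frame: x ahead of the robot, y to its left, z up, the work surface at z = 0. Lengths are in m, angles in degrees, forces in N, time in s.
With the tool pointing down it reaches from about 0.4 to 0.825 m from the base axis. Payload 7 kg.
Tool frame: the origin (TCP) lies between the finger pads, 19 mm behind the fingertips; this is the grasp point; z points along the fingers, y is the direction in which the jaws open and shut (so a half turn about z gives the same grasp; the last joint's range is limited). The gripper opens to 88 mm and grips with 3 to 60 N. Pads are 19 mm wide; open, the fingers measure 130 mm over their backs; the gripper's body (78 mm by 193 mm) begins 47 mm behind the grasp point.
Start: joints at [-58.665, 20.546, 0.682, 0, -70.136, -16.507], TCP at [0.173, -0.653, 0.245] pointing down, gripper open.
Joint ranges: [-176.03, 176.03], [-82.01, 121.73], [-58.28, 71.71], [-173.87, 95.51], [-174.79, -0.11], [-173.66, 173.66]. Speed limits (degrees/s): [136.94, 136.94, 172.46, 180, 180, 180].

INTERFACE

Orientations are given as [roll, pitch, yaw] about the fixed x, y, z axes, in that order (R = Rz(yaw) Ry(pitch) Rx(roll)).
In Python, from plant import r, optics gives the robot as it stands. The module is installed in compiled form; this text tells all that it offers.
- The arm moves only by the tool step_arm, never from a script. Its argument "increments" is a list of rows, each an object of numbers: "tx", "ty", "tz": the shift along the world's x, y, z in mm; "ax", "ay", "az": the turn, a rotation vector about the world's x, y, z in degrees; "claw": the gripper command: -1 is shut, 1 is fully open, values between are in proportion. In form: [{"tx": .., "ty": .., "tz": .., "ax": .., "ay": .., "az": .., "claw": ..}, ...]. A call has 1 to 12 rows; each row shifts and turns the commanded pose from where the row before left it; what a row does not reach is not made up. A row lasts 1/10 s, in which the tool goes at most 50 mm and 8.59 degrees, less where a joint would pass 70% of its speed; a pose out of reach is approached as far as the arm can. A call with a gripper value outside its range is refused whole. The fingers move at their own pace and stop on an object; "newtons" is the grip in N (left out, the last holds). Time passes only in rows, so rows that do not move let the fingers close. It gives the time, the measured TCP pose, the force and the opening at its end, in the units of the state.
- r.get_state(): the state, without advancing time (a new reading comes with each control period).
- optics.capture(name): name is "scene" or "side" or "wrist"; returns a dict with "image" (400x640x3 uint8, blue, green, red), "depth" (400x640 float32, m along the optical axis (not along the pixel's ray), 0 where there is no reading), "fx", "fy", "cx", "cy" (pixels), "R" (3x3) and "t" (3): a world point X has camera coordinates R X + t. Camera axes: x right, y down, z forward; pixel columns grow to the right and rows downward; lengths in m; the calibration is good to about 2 mm. A picture is of the moment at which its call begins.
- r.close_job(): hands the job in, once; it reports no verdict.
The state is a dict: "time_s": time; "joints": joint angles; "qd": joint speeds; "joint_torque": joint torques, N m; "tcp_pos": TCP position; "eef_rot": TCP orientation; "contact_force": force on the tool from outside, world axes, zero at the start; "moment": the same for the moment, N m; "gripper_width": finger opening in m.
Only numpy, scipy, OpenCV 4.12 (cv2) and the standard library are available. Lean on these libraries where they do the work, as an engineer would, in place of code of your own. Each camera call takes 0.05 s, during which the arm holds its last target. There are 200 camera calls.

## Working session

There is one attempt and no reset: what is moved stays moved. The work goes in short steps, Python scripts to look and compute and a tool call to move; the robot and the scene stay as the last step left them, time stands still between calls to the robot, and variables do not carry over. Pictures are saved under pics/ and viewed, about 8 in all and at most 12, crops included, and the job is handed in when it is done.

Besides the shell and the picture viewer there is one more tool, called after ">>>" by a JSON object that holds its "method" and its "body". step_arm: Moves the arm, as the interface text tells. Its arguments: {"type":"object","properties":{"increments":{"type":"array","items":{"type":"object","properties":{"tx":{"type":"number"},"ty":{"type":"number"},"tz":{"type":"number"},"ax":{"type":"number"},"ay":{"type":"number"},"az":{"type":"number"},"claw":{"type":"number"}}}},"newtons":{"type":"number"}},"required":["increments"]}

```bash
mkdir -p pics; cat > h.py <<'E'
import numpy as np, cv2
from plant import r, optics
def cap(n, f=None):
    c=optics.capture(n)
    if f: cv2.imwrite('pics/'+f,c['image'])
    return c
def ray(c,u,v):
    d=np.array([(u-c['cx'])/c['fx'],(v-c['cy'])/c['fy'],1.]); R=np.array(c['R']); return -R.T@np.array(c['t']), R.T@d
def onz(c,u,v,z):
    o,d=ray(c,u,v); return o+d*(z-o[2])/d[2]
def dep(c,u,v):
    o,d=ray(c,u,v); return o+d*c['depth'][int(round(v)),int(round(u))]
def mask(c,lo,hi):
    return cv2.inRange(cv2.cvtColor(c['image'],cv2.COLOR_BGR2HSV),np.array(lo),np.array(hi))
def pts(c,m):
    v,u=np.nonzero((m>0)&(c['depth']>0)); z=c['depth'][v,u]
    P=np.stack([(u-c['cx'])/c['fx']*z,(v-c['cy'])/c['fy']*z,z],1); return (P-np.array(c['t']))@np.array(c['R'])
def proj(c,X):
    p=np.array(c['R'])@X+np.array(c['t']); return p[0]/p[2]*c['fx']+c['cx'],p[1]/p[2]*c['fy']+c['cy']
E
python3 - <<'E'
from h import *
a=cap('scene');b=cap('side');w=cap('wrist')
for c in (a,b,w): print(-np.array(c['R']).T@np.array(c['t']), c['fx'])
cv2.imwrite('pics/a.png',a['image']);cv2.imwrite('pics/b.png',np.vstack([b['image']]))
cv2.imwrite('pics/w.png',w['image'])
print(r.get_state())
E
```

```text
[ 1.4951404  -0.23289992  1.10465183] 440.2369508563753
[-0.01458409  0.81835839  1.08331646] 453.4296492192655
[ 0.09502578 -0.67331921  0.38328241] 354.3003192162311
{'time_s': 0.15, 'joints': array([-5.86662133e+01,  2.05823972e+01,  6.45295156e-01, -1.43002656e-02,
       -7.01365556e+01, -1.65055967e+01]), 'qd': array([-0.04801646, -0.06978278,  0.09339941,  0.06495201,  0.01482108,
        0.02501941]), 'joint_torque': array([-1.55370526e-03, -5.83275032e+01,  2.93291169e+01,  7.00123340e+00,
        8.86922178e-03, -1.15846292e-04]), 'tcp_pos': array([ 0.1726131 , -0.65218965,  0.24463052]), 'eef_rot': array([ 1.79925558e+02, -8.03770232e-03, -1.65176672e+02]), 'contact_force': array([0.94415427, 0.01343445, 0.30250605]), 'moment': array([ 0.07520321, -0.03728037,  0.00629535]), 'gripper_width': 0.08762591174232007}
```

View pics/a.png

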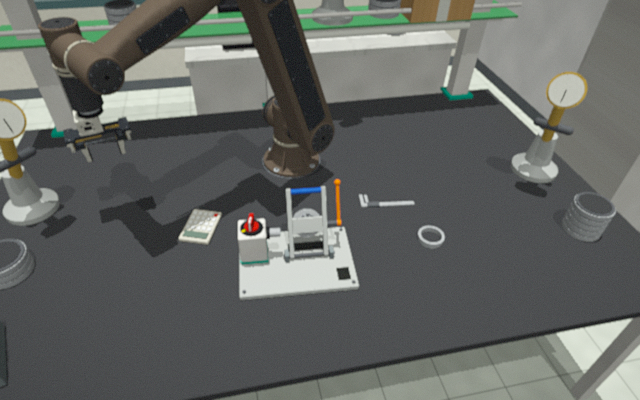

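View pics/b.png

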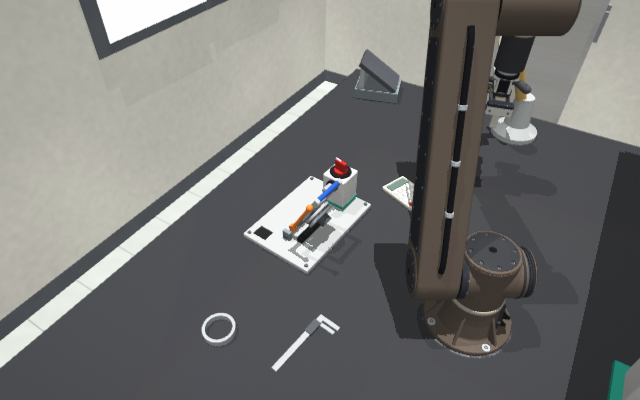

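The scene view shows the station with the red knob at about (252,222), the blue bar at (306,190) and the orange stand at (338,200), with its ball at (337,182). The side view shows the knob at (341,165), the bar at (328,192) and the orange stand at (302,215). Next I'll measure these.

```bash
python3 - <<'E'
from h import *
for n,roi in (('scene',(230,170,130,140)),('side',(240,140,140,130))):
    c=cap(n); x,y,w,h=roi
    cv2.imwrite(f'pics/z_{n}.png',cv2.resize(c['image'][y:y+h,x:x+w],None,fx=5,fy=5,interpolation=cv2.INTER_CUBIC)[:, :])
    for k,lo,hi in (('red',(0,150,90),(5,255,255)),('blue',(100,140,60),(125,255,255)),('orange',(8,150,100),(18,255,255)),('yellow',(24,120,100),(35,255,255))):
        m=mask(c,lo,hi); M=np.zeros_like(m); M[y:y+h,x:x+w]=m[y:y+h,x:x+w]
        P=pts(c,M)
        if len(P): 
            v,u=np.nonzero(M); print(n,k,len(P),'px',u.mean().round(1),v.mean().round(1),np.median(P,0).round(3),P.min(0).round(3),P.max(0).round(3))
            if k in('blue','orange'):
                _,_,V=np.linalg.svd(P-np.median(P,0),full_matrices=False); print('dir',V[0].round(3))
E
python3 - <<'E'
import cv2
a=cv2.imread('pics/z_scene.png');b=cv2.imread('pics/z_side.png')
s=lambda i:cv2.resize(i,(400,400)); cv2.imwrite('pics/z.png',cv2.hconcat([s(a),s(b)]))
E
```

```text
scene red 118 px 251.9 223.7 [ 0.525 -0.204  0.158] [ 0.501 -0.23   0.149] [ 0.546 -0.186  0.195]
scene blue 184 px 305.0 190.2 [ 0.468 -0.023  0.225] [ 0.187 -0.075 -0.003] [0.481 0.076 0.232]
dir [ 0.752 -0.107  0.65 ]
scene orange 170 px 337.0 200.9 [0.494 0.068 0.181] [ 0.177 -0.231 -0.002] [0.537 0.169 0.25 ]
dir [ 0.741 -0.261  0.619]
scene yellow 16 px 243.0 230.5 [ 0.535 -0.235  0.152] [ 0.525 -0.241  0.149] [ 0.54  -0.229  0.156]
side red 159 px 340.3 167.4 [ 0.515 -0.203  0.166] [ 0.497 -0.226  0.146] [ 0.542 -0.186  0.191]
side blue 126 px 328.4 190.4 [ 0.461 -0.031  0.224] [ 0.453 -0.161  0.129] [0.522 0.019 0.229]
dir [-0.021  0.991  0.129]
side orange 129 px 300.5 218.0 [0.493 0.071 0.18 ] [0.453 0.06  0.113] [0.536 0.082 0.247]
dir [ 0.477 -0.042 -0.878]
```

View pics/z.png

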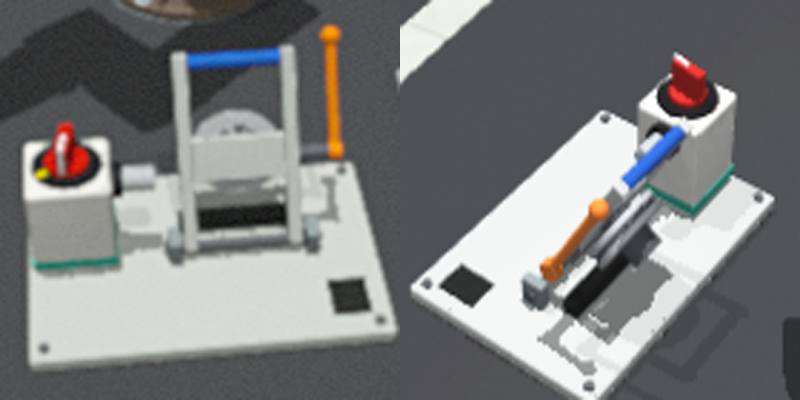

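The knob is at about (0.52,-0.205). In the crops its pointer faces about +x, and the yellow mark lies clockwise of it, toward -y. I'll move the wrist camera over the knob.

>>> {"method": "step_arm", "body": {"increments": [{"tx": 20,"ty": 30,"tz": 15},{"tx": 25,"ty": 35,"tz": 15},{"tx": 25,"ty": 35,"tz": 15},{"tx": 25,"ty": 35,"tz": 15},{"tx": 25,"ty": 35,"tz": 10},{"tx": 25,"ty": 35,"tz": 10},{"tx": 25,"ty": 35,"tz": 10},{"tx": 25,"ty": 35,"tz": 10},{"tx": 25,"ty": 35,"tz": 10},{"tx": 25,"ty": 35,"tz": 10},{"tx": 25,"ty": 35},{"tx": 25,"ty": 35}]}}

```text
$.increments[0]: bad value
```

>>> {"method": "step_arm", "body": {"increments": [{"tx": 25,"ty": 35},{"tx": 25,"ty": 35},{"tx": 10,"ty": 10},{},{}]}}

```text
$.increments[0]: bad value
```

```bash
python3 - <<'E'
from h import *
c=cap('wrist','w2.png'); s=r.get_state(); print(s['tcp_pos'],s['eef_rot'],s['joints'],s['contact_force'])
for k,lo,hi in (('red',(0,150,70),(5,255,255)),('blue',(100,140,60),(125,255,255)),('orange',(8,150,100),(18,255,255)),('yellow',(24,120,80),(35,255,255))):
    m=mask(c,lo,hi); P=pts(c,m); v,u=np.nonzero(m)
    if len(P): print(k,len(P),len(u),u.mean().round(1),v.mean().round(1),np.median(P,0).round(4),P.min(0).round(3),P.max(0).round(3))
E
```

```text
[ 0.17266508 -0.65236373  0.24500757] [ 1.79964684e+02 -3.58595674e-03 -1.65177030e+02] [-5.86664931e+01  2.05642000e+01  6.64854348e-01 -7.01582940e-03
 -7.01355333e+01 -1.65081520e+01] [ 0.19412763 -0.39607838  0.07412111]
yellow 146 146 508.0 313.4 [ 0.1322 -0.6149  0.312 ] [ 0.127 -0.707  0.309] [ 0.153 -0.613  0.314]
```

View pics/w2.png

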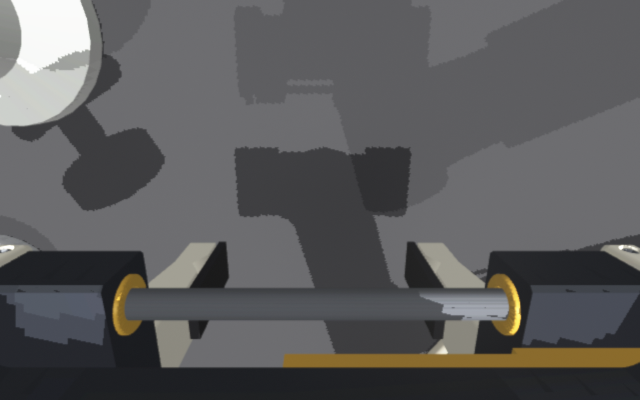

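The moves were refused because every key is needed. The wrist view still shows the fingers at the bottom and the empty table, and the camera looks to the -x side of the TCP.

>>> {"method": "step_arm", "body": {"increments": [{"tx": 20,"ty": 25,"tz": 15,"ax": 0,"ay": 0,"az": 0,"claw": 1},{"tx": 30,"ty": 34,"tz": 15,"ax": 0,"ay": 0,"az": 0,"claw": 1},{"tx": 30,"ty": 34,"tz": 15,"ax": 0,"ay": 0,"az": 0,"claw": 1},{"tx": 30,"ty": 34,"tz": 15,"ax": 0,"ay": 0,"az": 0,"claw": 1},{"tx": 30,"ty": 34,"tz": 15,"ax": 0,"ay": 0,"az": 0,"claw": 1},{"tx": 30,"ty": 34,"tz": 15,"ax": 0,"ay": 0,"az": 0,"claw": 1},{"tx": 30,"ty": 34,"tz": 15,"ax": 0,"ay": 0,"az": 0,"claw": 1},{"tx": 30,"ty": 34,"tz": 10,"ax": 0,"ay": 0,"az": 0,"claw": 1},{"tx": 30,"ty": 34,"tz": 10,"ax": 0,"ay": 0,"az": 0,"claw": 1},{"tx": 30,"ty": 34,"tz": 0,"ax": 0,"ay": 0,"az": 0,"claw": 1},{"tx": 30,"ty": 34,"tz": 0,"ax": 0,"ay": 0,"az": 0,"claw": 1},{"tx": 30,"ty": 34,"tz": 0,"ax": 0,"ay": 0,"az": 0,"claw": 1}]}}

```text
time_s: 1.5
tcp_pos: [0.5236, -0.2518, 0.3708]
eef_rot: [-180.0, 0.0, -165.2]
contact_force: [1.3, -0.2, -0.7]
gripper_width: 0.0876
```

>>> {"method": "step_arm", "body": {"increments": [{"tx": 30,"ty": 34,"tz": 0,"ax": 0,"ay": 0,"az": 0,"claw": 1},{"tx": 30,"ty": 34,"tz": 0,"ax": 0,"ay": 0,"az": 0,"claw": 1},{"tx": 15,"ty": 20,"tz": 0,"ax": 0,"ay": 0,"az": 0,"claw": 1},{"tx": 0,"ty": 0,"tz": 0,"ax": 0,"ay": 0,"az": 0,"claw": 1},{"tx": 0,"ty": 0,"tz": 0,"ax": 0,"ay": 0,"az": 0,"claw": 1}]}}

```text
time_s: 2.0
tcp_pos: [0.5979, -0.1649, 0.37]
eef_rot: [180.0, -0.0, -165.1]
contact_force: [-0.5, -0.7, -0.1]
gripper_width: 0.0876
```

```bash
python3 - <<'E'
from h import *
c=cap('wrist','w3.png'); s=r.get_state(); print(s['time_s'],s['tcp_pos'],s['eef_rot'],s['joints'],s['contact_force'])
for k,lo,hi in (('red',(0,150,70),(5,255,255)),('blue',(100,140,60),(125,255,255)),('orange',(8,150,100),(18,255,255)),('yellow',(24,120,80),(35,255,255))):
    m=mask(c,lo,hi); P=pts(c,m); v,u=np.nonzero(m)
    if len(P): print(k,len(P),len(u),u.mean().round(1),v.mean().round(1),np.median(P,0).round(4),P.min(0).round(3),P.max(0).round(3))
E
```

```text
2.05 [ 0.59754252 -0.16554215  0.37025831] [-1.79999872e+02 -2.17712696e-02 -1.65148592e+02] [ 2.53700560e+00  1.24454326e+01  5.41038331e+00  4.80386258e-03
 -8.29861939e+01 -7.76861853e+01] [-0.31280549 -0.62113828  0.07308118]
red 1547 1551 291.6 82.8 [ 0.5203 -0.2073  0.1552] [ 0.501 -0.233  0.147] [ 0.544 -0.188  0.191]
blue 2879 2891 531.6 72.4 [ 0.4669 -0.0311  0.2253] [ 0.403 -0.079 -0.003] [0.477 0.124 0.229]
orange 1421 1424 584.2 138.1 [0.4975 0.0643 0.1794] [ 0.45  -0.232 -0.002] [0.543 0.266 0.223]
yellow 95 96 283.3 108.5 [ 0.535  -0.236   0.1497] [ 0.53  -0.243  0.147] [ 0.557 -0.127  0.438]
```

View pics/w3.png

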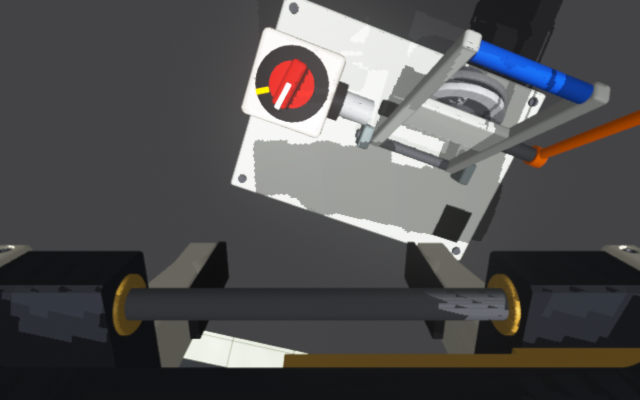

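The wrist view shows the knob at (292,83) with its white pointer toward (278,104) and the yellow mark at (263,91), plus the blue bar and the orange rod. Now I'll get exact geometry.

```bash
cat > k.py <<'E'
from h import *
def knob(c,ctr,verbose=1):
    # ctr: world xy guess; collar edge circle on z=.149, yellow on .149, white pointer on bar top z=.189
    hsv=cv2.cvtColor(c['image'],cv2.COLOR_BGR2HSV)
    H,W=hsv.shape[:2]; vv,uu=np.mgrid[:H,:W]
    d=np.stack([(uu-c['cx'])/c['fx'],(vv-c['cy'])/c['fy'],np.ones((H,W))],-1)@np.array(c['R'])
    o=-np.array(c['R']).T@np.array(c['t'])
    P=lambda z:(o+d*((z-o[2])/d[...,2])[...,None])[...,:2]
    A=P(.149);B=P(.189)
    rA=np.linalg.norm(A-ctr,axis=-1)
    dark=(hsv[...,2]<90)|((hsv[...,1]>110)&((hsv[...,0]<6)|(hsv[...,0]>172)|((hsv[...,0]>20)&(hsv[...,0]<38))))
    m=(dark&(rA<.05)).astype(np.uint8)*255
    m=cv2.morphologyEx(m,cv2.MORPH_CLOSE,np.ones((5,5)))
    cs=max(cv2.findContours(m,0,cv2.CHAIN_APPROX_NONE)[0],key=cv2.contourArea)
    q=np.array([A[p[0][1],p[0][0]] for p in cs]); (x,y),rad=cv2.minEnclosingCircle(q.astype(np.float32)); k=np.array([q.mean(0)]); 
    yel=(hsv[...,0]>20)&(hsv[...,0]<38)&(hsv[...,1]>110)&(hsv[...,2]>80)&(rA<.042); Y=A[yel].mean(0)
    rB=np.linalg.norm(B-ctr,axis=-1)
    wh=(hsv[...,1]<90)&(hsv[...,2]>150)&(rB<.024)&(rA<.04); Wp=B[wh]
    red=(hsv[...,1]>140)&((hsv[...,0]<6)|(hsv[...,0]>174))&(rA<.04)
    print('collar enc',x,y,rad,'mean',q.mean(0),'yellow',Y,yel.sum(),'white',Wp.mean(0) if wh.sum() else None,wh.sum())
    return np.array([x,y]),Y,Wp,np.argwhere(wh)[:,::-1]
E
python3 - <<'E'
from k import *
c=cap('wrist'); K,Y,Wp,px=knob(c,np.array([.521,-.207]))
ang=lambda v:np.degrees(np.arctan2(v[1],v[0]))
print('yellow ang',ang(Y-K),np.linalg.norm(Y-K))
_,_,V=np.linalg.svd(Wp-Wp.mean(0)); print('white mean ang',ang(Wp.mean(0)-K),np.linalg.norm(Wp.mean(0)-K),'axis',ang(V[0]),Wp.min(0),Wp.max(0))
# depth points on white
m=np.zeros((400,640),np.uint8); m[px[:,1],px[:,0]]=255; P=pts(c,m); print(P[:: max(1,len(P)//12)].round(3))
# bar top points
hi=pts(c,mask(c,(0,100,60),(6,255,255))); hi=hi[hi[:,2]>.183]; print('bartop',len(hi),hi.mean(0),ang(np.linalg.svd(hi[:,:2]-hi[:,:2].mean(0))[2][0]))
# blue
b=mask(c,(100,140,60),(125,255,255)); P=pts(c,b); P=P[P[:,2]>.2]; q=P.mean(0); V=np.linalg.svd(P-q,full_matrices=False)[2][0]; t=(P-q)@V
print('blue',q,V,t.min(),t.max(),q+V*(t.min()+t.max())/2)
o=pts(c,mask(c,(8,150,90),(18,255,255))); o=o[(o[:,2]>.09)&(o[:,1]>.03)&(o[:,1]<.12)]; V=np.linalg.svd(o-o.mean(0),full_matrices=False)[2][0]; print('orange',o.mean(0),V,o[o[:,2].argmin()],o[o[:,2].argmax()])
E
```

```text
collar enc 0.5226653218269348 -0.21055079996585846 0.03537946194410324 mean [ 0.52187489 -0.21043718] yellow [ 0.53470427 -0.23650123] 97 white [ 0.5325173  -0.21288823] 158
yellow ang -65.11242815124565 0.028607013238250947
white mean ang -13.346940443338204 0.01012547029331772 axis -14.347128023861075 [ 0.52136566 -0.21797023] [ 0.54364216 -0.20819269]
[[ 0.522 -0.212  0.19 ]
 [ 0.524 -0.213  0.189]
 [ 0.526 -0.214  0.188]
 [ 0.528 -0.214  0.189]
 [ 0.53  -0.215  0.188]
 [ 0.532 -0.215  0.189]
 [ 0.534 -0.216  0.187]
 [ 0.535 -0.216  0.188]
 [ 0.535 -0.211  0.191]
 [ 0.537 -0.212  0.19 ]
 [ 0.539 -0.213  0.19 ]
 [ 0.541 -0.214  0.19 ]
 [ 0.544 -0.214  0.183]]
bartop 669 [ 0.51917605 -0.2088134   0.18775256] -14.301932125819107
blue [ 0.4667488  -0.03116104  0.2248403 ] [8.03901204e-02 9.96763380e-01 4.39254801e-04] -0.04717859939675951 0.04995717047967786 [ 0.46686048 -0.02977625  0.22484091]
orange [0.49976584 0.06460315 0.17657318] [ 0.49724918 -0.02927078 -0.86711388] [0.516581   0.06069574 0.11732193] [0.47640539 0.06541449 0.22334003]
```

Knob axis (0.522,-0.210) agrees with the value derived from the bar (0.522,-0.210). Station yaw is about -4.6°, the pointer is at -14.3° and the mark at -65.1°, so the turn is about 51° clockwise.

>>> {"method": "step_arm", "body": {"increments": [{"tx": -15,"ty": -9,"tz": -10,"ax": 0,"ay": 0,"az": -7.3,"claw": 1},{"tx": -20,"ty": -12,"tz": -20,"ax": 0,"ay": 0,"az": -7.3,"claw": 1},{"tx": -20,"ty": -12,"tz": -20,"ax": 0,"ay": 0,"az": -7.3,"claw": 1},{"tx": -20,"ty": -12,"tz": -20,"ax": 0,"ay": 0,"az": -7.3,"claw": 1},{"tx": 0,"ty": 0,"tz": -25,"ax": 0,"ay": 0,"az": 0,"claw": 1},{"tx": 0,"ty": 0,"tz": -25,"ax": 0,"ay": 0,"az": 0,"claw": 1},{"tx": 0,"ty": 0,"tz": -25,"ax": 0,"ay": 0,"az": 0,"claw": 1},{"tx": 0,"ty": 0,"tz": 0,"ax": 0,"ay": 0,"az": 0,"claw": 1}]}}

```text
time_s: 2.9
tcp_pos: [0.5201, -0.211, 0.2226]
eef_rot: [-180.0, -0.3, 165.5]
contact_force: [0.2, 0.1, 0.8]
gripper_width: 0.088
```

>>> {"method": "step_arm", "body": {"increments": [{"tx": 0,"ty": 0,"tz": -20,"ax": 0,"ay": 0,"az": 0,"claw": 1},{"tx": 0,"ty": 0,"tz": -20,"ax": 0,"ay": 0,"az": 0,"claw": 1},{"tx": 0,"ty": 0,"tz": -6,"ax": 0,"ay": 0,"az": 0,"claw": 1},{"tx": 0,"ty": 0,"tz": 0,"ax": 0,"ay": 0,"az": 0,"claw": 1},{"tx": 0,"ty": 0,"tz": 0,"ax": 0,"ay": 0,"az": 0,"claw": 1}]}}

```text
time_s: 3.4
tcp_pos: [0.5234, -0.2109, 0.1809]
eef_rot: [-180.0, 0.1, 165.6]
contact_force: [-0.1, -0.7, 0.5]
gripper_width: 0.0879
```

>>> {"method": "step_arm", "body": {"increments": [{"tx": 0,"ty": 0,"tz": 0,"ax": 0,"ay": 0,"az": 0,"claw": -1},{"tx": 0,"ty": 0,"tz": 0,"ax": 0,"ay": 0,"az": 0,"claw": -1},{"tx": 0,"ty": 0,"tz": 0,"ax": 0,"ay": 0,"az": 0,"claw": -1},{"tx": 0,"ty": 0,"tz": 0,"ax": 0,"ay": 0,"az": 0,"claw": -1},{"tx": 0,"ty": 0,"tz": 0,"ax": 0,"ay": 0,"az": 0,"claw": -1},{"tx": 0,"ty": 0,"tz": 0,"ax": 0,"ay": 0,"az": 0,"claw": -1},{"tx": 0,"ty": 0,"tz": 0,"ax": 0,"ay": 0,"az": 0,"claw": -1},{"tx": 0,"ty": 0,"tz": 0,"ax": 0,"ay": 0,"az": 0,"claw": -1}], "newtons": 20}}

```text
time_s: 4.2
tcp_pos: [0.5227, -0.2105, 0.1793]
eef_rot: [-180.0, -0.0, 165.6]
contact_force: [-0.7, -0.7, -0.1]
gripper_width: 0.029
```

>>> {"method": "step_arm", "body": {"increments": [{"tx": 0,"ty": 0,"tz": 0,"ax": 0,"ay": 0,"az": 0,"claw": -1},{"tx": 0,"ty": 0,"tz": 0,"ax": 0,"ay": 0,"az": 0,"claw": -1},{"tx": 0,"ty": 0,"tz": 0,"ax": 0,"ay": 0,"az": 0,"claw": -1},{"tx": 0,"ty": 0,"tz": 0,"ax": 0,"ay": 0,"az": 0,"claw": -1}]}}

```text
time_s: 4.6
tcp_pos: [0.5229, -0.21, 0.1794]
eef_rot: [180.0, 0.0, 165.6]
contact_force: [-0.3, 5.1, 0.7]
gripper_width: 0.0139
```

>>> {"method": "step_arm", "body": {"increments": [{"tx": 0,"ty": 0,"tz": 0,"ax": 0,"ay": 0,"az": -3,"claw": -1},{"tx": 0,"ty": 0,"tz": 0,"ax": 0,"ay": 0,"az": -6,"claw": -1},{"tx": 0,"ty": 0,"tz": 0,"ax": 0,"ay": 0,"az": -6,"claw": -1},{"tx": 0,"ty": 0,"tz": 0,"ax": 0,"ay": 0,"az": -6,"claw": -1},{"tx": 0,"ty": 0,"tz": 0,"ax": 0,"ay": 0,"az": -6,"claw": -1},{"tx": 0,"ty": 0,"tz": 0,"ax": 0,"ay": 0,"az": -6,"claw": -1},{"tx": 0,"ty": 0,"tz": 0,"ax": 0,"ay": 0,"az": -6,"claw": -1},{"tx": 0,"ty": 0,"tz": 0,"ax": 0,"ay": 0,"az": -6,"claw": -1},{"tx": 0,"ty": 0,"tz": 0,"ax": 0,"ay": 0,"az": -6,"claw": -1},{"tx": 0,"ty": 0,"tz": 0,"ax": 0,"ay": 0,"az": 0,"claw": -1},{"tx": 0,"ty": 0,"tz": 0,"ax": 0,"ay": 0,"az": 0,"claw": -1},{"tx": 0,"ty": 0,"tz": 0,"ax": 0,"ay": 0,"az": 0,"claw": -1}]}}

```text
time_s: 5.8
tcp_pos: [0.5225, -0.2104, 0.1794]
eef_rot: [-180.0, -0.0, 114.8]
contact_force: [-1.9, 3.9, 2.3]
gripper_width: 0.0139
```

```bash
python3 - <<'E'
from k import *
c=cap('side'); s=r.get_state(); print(s['joints'],s['moment'],s['contact_force'],s['eef_rot'])
c=cap('wrist','w4.png')
E
```

```text
[-2.03359707e+00  1.31480724e+01 -1.89002720e+01 -9.28708598e-03
 -5.79736963e+01 -1.53228688e+02] [ 1.25040614e+00  7.89037727e-01 -9.23804394e-05] [-1.72264463  3.55677535  3.06959169] [-1.79983867e+02 -1.69559809e-02  1.14732786e+02]
```

>>> {"method": "step_arm", "body": {"increments": [{"tx": 0,"ty": 0,"tz": 0,"ax": 0,"ay": 0,"az": 0,"claw": 0},{"tx": 0,"ty": 0,"tz": 0,"ax": 0,"ay": 0,"az": 0,"claw": 0},{"tx": 0,"ty": 0,"tz": 0,"ax": 0,"ay": 0,"az": 0,"claw": 0},{"tx": 0,"ty": 0,"tz": 0,"ax": 0,"ay": 0,"az": 0,"claw": 0},{"tx": 0,"ty": 0,"tz": 20,"ax": 0,"ay": 0,"az": 0,"claw": 0},{"tx": 0,"ty": 0,"tz": 30,"ax": 0,"ay": 0,"az": 0,"claw": 0},{"tx": 0,"ty": 0,"tz": 30,"ax": 0,"ay": 0,"az": 0,"claw": 0}]}}

```text
time_s: 6.6
tcp_pos: [0.5225, -0.2106, 0.26]
eef_rot: [-179.9, -0.0, 114.6]
contact_force: [1.4, 0.5, 1.1]
gripper_width: 0.0436
```

>>> {"method": "step_arm", "body": {"increments": [{"tx": 10,"ty": 3,"tz": 22,"ax": 0,"ay": 0,"az": 7.6,"claw": 0},{"tx": 17,"ty": 4,"tz": 22,"ax": 0,"ay": 0,"az": 7.6,"claw": 0},{"tx": 17,"ty": 4,"tz": 22,"ax": 0,"ay": 0,"az": 7.6,"claw": 0},{"tx": 17,"ty": 4,"tz": 22,"ax": 0,"ay": 0,"az": 7.6,"claw": 0},{"tx": 17,"ty": 5,"tz": 22,"ax": 0,"ay": 0,"az": 7.6,"claw": 0},{"tx": 0,"ty": 0,"tz": 0,"ax": 0,"ay": 0,"az": 7.6,"claw": 0},{"tx": 0,"ty": 0,"tz": 0,"ax": 0,"ay": 0,"az": 7.6,"claw": 0},{"tx": 0,"ty": 0,"tz": 0,"ax": 0,"ay": 0,"az": 7.5,"claw": 0},{"tx": 0,"ty": 0,"tz": 0,"ax": 0,"ay": 0,"az": 0,"claw": -1},{"tx": 0,"ty": 0,"tz": 0,"ax": 0,"ay": 0,"az": 0,"claw": -1}]}}

```text
time_s: 7.6
tcp_pos: [0.6007, -0.1906, 0.3693]
eef_rot: [-180.0, -0.0, 175.1]
contact_force: [0.1, -0.0, 0.1]
gripper_width: 0.0331
```

```bash
python3 - <<'E'
from k import *
c=cap('wrist','w5.png'); s=r.get_state(); print(s['time_s'],s['tcp_pos'],s['eef_rot'],s['joints'])
K,Y,Wp,px=knob(c,np.array([.522,-.210]))
K=np.array([.522,-.2102])
ang=lambda v:np.degrees(np.arctan2(v[1],v[0]))
print('yellow ang',ang(Y-K)); _,_,V=np.linalg.svd(Wp-Wp.mean(0)); print('white mean ang',ang(Wp.mean(0)-K),'axis',ang(V[0]))
hi=pts(c,mask(c,(0,100,60),(6,255,255))); hi=hi[hi[:,2]>.183]; print('bartop',hi.mean(0),ang(np.linalg.svd(hi[:,:2]-hi[:,:2].mean(0))[2][0]))
u,v=map(int,proj(c,np.array([.522,-.21,.16]))); print(u,v)
x0=max(u-60,0);y0=max(v-60,0)
z=cv2.resize(c['image'][y0:y0+120,x0:x0+120],(480,480),interpolation=cv2.INTER_CUBIC); cv2.imwrite('pics/k5.png',z)
E
```

```text
7.65 [ 0.60068498 -0.19056289  0.36929875] [-1.79998813e+02 -4.69719129e-03  1.75121856e+02] [ 1.18502446e-01  1.34601498e+01  6.60463061e+00  7.78858519e-04
 -8.31492635e+01 -9.49967389e+01]
collar enc 0.5226258039474487 -0.21063552796840668 0.035352665930986404 mean [ 0.52168513 -0.21021967] yellow [ 0.536331   -0.23895996] 50 white [ 0.52679482 -0.22012872] 161
yellow ang -63.51306650260002
white mean ang -64.22300770584043 axis 114.08147244626252
bartop [ 0.52090876 -0.20729781  0.18785187] 114.71862111569455
288 92
```

View pics/k5.png

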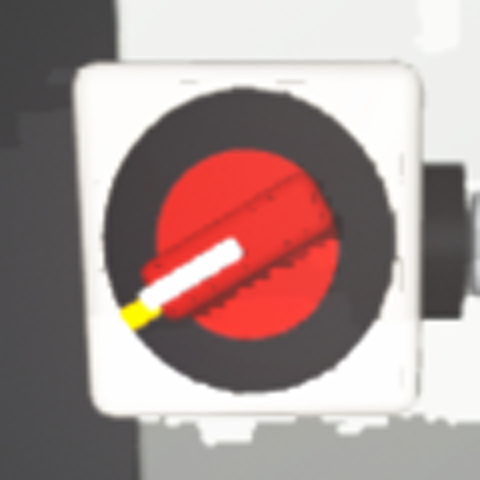

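The pointer and mark line up to within about 1° (crop: white line running straight into the yellow at (135,315)). Next is the kickstand, going to a point in front of the ball.

>>> {"method": "step_arm", "body": {"increments": [{"tx": -16,"ty": 25,"tz": 0,"ax": 0,"ay": 0,"az": 0,"claw": -1},{"tx": -20,"ty": 31,"tz": 0,"ax": 0,"ay": 0,"az": 0,"claw": -1},{"tx": -20,"ty": 31,"tz": 0,"ax": 0,"ay": 0,"az": 0,"claw": -1},{"tx": -20,"ty": 31,"tz": 0,"ax": 0,"ay": 0,"az": 0,"claw": -1},{"tx": -20,"ty": 31,"tz": 0,"ax": 0,"ay": 0,"az": 0,"claw": -1},{"tx": -20,"ty": 31,"tz": 0,"ax": 0,"ay": 0,"az": 0,"claw": -1},{"tx": -20,"ty": 31,"tz": 0,"ax": 0,"ay": 0,"az": 0,"claw": -1},{"tx": -20,"ty": 31,"tz": 0,"ax": 0,"ay": 0,"az": 0,"claw": -1},{"tx": -20,"ty": 28,"tz": 0,"ax": 0,"ay": 0,"az": 0,"claw": -1},{"tx": 0,"ty": 0,"tz": 0,"ax": 0,"ay": 0,"az": 0,"claw": -1},{"tx": 0,"ty": 0,"tz": 0,"ax": 0,"ay": 0,"az": 0,"claw": -1}]}}

```text
time_s: 8.75
tcp_pos: [0.4245, 0.08, 0.3698]
eef_rot: [180.0, 0.1, 175.4]
contact_force: [0.5, -0.1, 0.6]
gripper_width: 0.0002
```

>>> {"method": "step_arm", "body": {"increments": [{"tx": 0,"ty": 0,"tz": -20,"ax": 0,"ay": 0,"az": 0,"claw": -1},{"tx": 0,"ty": 0,"tz": -30,"ax": 0,"ay": 0,"az": 0,"claw": -1},{"tx": 0,"ty": 0,"tz": -30,"ax": 0,"ay": 0,"az": 0,"claw": -1},{"tx": 0,"ty": 0,"tz": -30,"ax": 0,"ay": 0,"az": 0,"claw": -1},{"tx": 0,"ty": 0,"tz": -16,"ax": 0,"ay": 0,"az": 0,"claw": -1},{"tx": 0,"ty": 0,"tz": 0,"ax": 0,"ay": 0,"az": 0,"claw": -1},{"tx": 0,"ty": 0,"tz": 0,"ax": 0,"ay": 0,"az": 0,"claw": -1}]}}

```text
time_s: 9.45
tcp_pos: [0.4254, 0.0789, 0.2438]
eef_rot: [-180.0, 0.0, 175.2]
contact_force: [-0.2, -1.2, 0.3]
gripper_width: 0.0005
```

```bash
python3 - <<'E'
from h import *
c=cap('scene'); s=r.get_state(); print(s['time_s'],s['tcp_pos'],s['eef_rot'],s['joints'],s['contact_force'])
for n in('scene','side'):
    c=cap(n); P=pts(c,mask(c,(8,150,100),(18,255,255))); P=P[(P[:,1]>.05)&(P[:,1]<.1)&(P[:,0]>.42)&(P[:,0]<.6)&(P[:,2]>.1)]
    T=P[P[:,2]>P[:,2].max()-.02]; print(n,len(P),P.max(0),T.mean(0))
c=cap('scene'); cv2.imwrite('pics/s6.png',cv2.resize(c['image'][100:280,200:440],(720,540),interpolation=cv2.INTER_CUBIC))
E
```

```text
9.5 [0.42564795 0.07921149 0.24434058] [1.79987752e+02 6.22483230e-02 1.75247598e+02] [ 3.68672692e+01 -3.09152596e+00 -2.81085837e+01  3.55359568e-02
 -6.49282763e+01 -1.31634708e+02] [ 0.27641677 -0.25571618  0.5085234 ]
scene 163 [0.53819995 0.07847406 0.25094489] [0.46865158 0.06942598 0.24269185]
side 60 [0.53410686 0.07513157 0.17407963] [0.5010994  0.07115224 0.16476251]
```

View pics/s6.png

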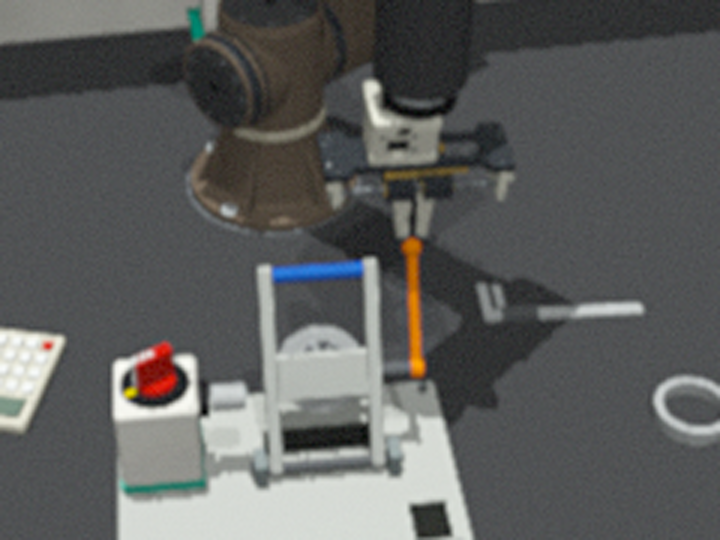

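The closed fingers are directly behind the ball, at (412,240) in the crop. Now I push it over the top.

>>> {"method": "step_arm", "body": {"increments": [{"tx": 10,"ty": -1,"tz": 0,"ax": 0,"ay": 0,"az": 0,"claw": -1},{"tx": 12,"ty": -1,"tz": 0,"ax": 0,"ay": 0,"az": 0,"claw": -1},{"tx": 12,"ty": -1,"tz": 0,"ax": 0,"ay": 0,"az": 0,"claw": -1},{"tx": 12,"ty": -1,"tz": 0,"ax": 0,"ay": 0,"az": 0,"claw": -1},{"tx": 12,"ty": -1,"tz": 0,"ax": 0,"ay": 0,"az": 0,"claw": -1},{"tx": 12,"ty": -1,"tz": 0,"ax": 0,"ay": 0,"az": 0,"claw": -1},{"tx": 12,"ty": -1,"tz": 0,"ax": 0,"ay": 0,"az": 0,"claw": -1},{"tx": 12,"ty": -1,"tz": 0,"ax": 0,"ay": 0,"az": 0,"claw": -1},{"tx": 12,"ty": -1,"tz": 0,"ax": 0,"ay": 0,"az": 0,"claw": -1},{"tx": 12,"ty": -1,"tz": 0,"ax": 0,"ay": 0,"az": 0,"claw": -1},{"tx": 12,"ty": -1,"tz": 0,"ax": 0,"ay": 0,"az": 0,"claw": -1},{"tx": 8,"ty": -1,"tz": 0,"ax": 0,"ay": 0,"az": 0,"claw": -1}]}}

```text
time_s: 10.85
tcp_pos: [0.5639, 0.0674, 0.2432]
eef_rot: [-180.0, 0.0, 175.3]
contact_force: [0.0, -0.8, 0.2]
gripper_width: 0.0001
```

>>> {"method": "step_arm", "body": {"increments": [{"tx": 0,"ty": 0,"tz": 0,"ax": 0,"ay": 0,"az": 0,"claw": -1},{"tx": 0,"ty": 0,"tz": 0,"ax": 0,"ay": 0,"az": 0,"claw": -1},{"tx": 0,"ty": 0,"tz": 20,"ax": 0,"ay": 0,"az": 0,"claw": -1},{"tx": 0,"ty": 0,"tz": 30,"ax": 0,"ay": 0,"az": 0,"claw": -1},{"tx": 0,"ty": 0,"tz": 30,"ax": 0,"ay": 0,"az": 0,"claw": 1},{"tx": 0,"ty": 0,"tz": 20,"ax": 0,"ay": 0,"az": 0,"claw": 1},{"tx": 0,"ty": 0,"tz": 0,"ax": 0,"ay": 0,"az": 0,"claw": 1},{"tx": 0,"ty": 0,"tz": 0,"ax": 0,"ay": 0,"az": 0,"claw": 1},{"tx": 0,"ty": 0,"tz": 0,"ax": 0,"ay": 0,"az": 0,"claw": 1},{"tx": 0,"ty": 0,"tz": 0,"ax": 0,"ay": 0,"az": 0,"claw": 1}]}}

```text
time_s: 11.85
tcp_pos: [0.5622, 0.0674, 0.3424]
eef_rot: [-180.0, -0.1, 175.3]
contact_force: [0.9, -1.3, -0.2]
gripper_width: 0.0432
```

```bash
python3 - <<'E'
from h import *
s=r.get_state(); print(s['time_s'],s['tcp_pos'],s['eef_rot'],s['joints'],s['contact_force'])
c=cap('scene')
for n in('scene','side'):
    c=cap(n); P=pts(c,mask(c,(8,150,100),(18,255,255))); P=P[(P[:,1]>.03)&(P[:,1]<.12)&(P[:,0]>.42)&(P[:,0]<.7)&(P[:,2]>.0)&(P[:,2]<.28)]
    if len(P): print(n,len(P),P.min(0),P.max(0))
c=cap('scene'); cv2.imwrite('pics/s7.png',cv2.resize(c['image'][100:280,200:440],(720,540),interpolation=cv2.INTER_CUBIC))
E
```

```text
11.85 [0.56221541 0.06743317 0.34240607] [-1.79963439e+02 -8.48583524e-02  1.75334999e+02] [ 2.66299031e+01  7.57470221e+00 -4.05571241e+00 -1.31020238e-02
 -7.84610891e+01 -1.21292246e+02] [ 0.90172648 -1.25810551 -0.18695375]
scene 109 [0.52241071 0.04745382 0.06984392] [0.65396501 0.07167228 0.13704132]
side 120 [0.51304058 0.05216048 0.06532931] [0.64756929 0.07428722 0.13538065]
```

View pics/s7.png

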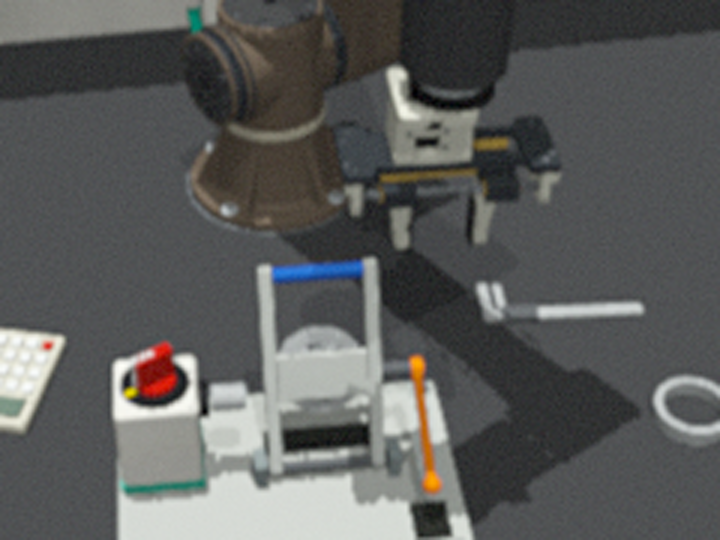

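The kickstand is down: its foot is at about (0.645,·,0.07), where a stop at 2.5 rad would put it (0.643, 0.069). Next is the bar, with a 90° turn of the tool.

>>> {"method": "step_arm", "body": {"increments": [{"tx": -8,"ty": -8,"tz": 0,"ax": 0,"ay": 0,"az": 7.5,"claw": 1},{"tx": -8,"ty": -8,"tz": 0,"ax": 0,"ay": 0,"az": 7.5,"claw": 1},{"tx": -8,"ty": -8,"tz": 0,"ax": 0,"ay": 0,"az": 7.5,"claw": 1},{"tx": -8,"ty": -8,"tz": 0,"ax": 0,"ay": 0,"az": 7.5,"claw": 1},{"tx": -8,"ty": -8,"tz": 0,"ax": 0,"ay": 0,"az": 7.5,"claw": 1},{"tx": -8,"ty": -8,"tz": 0,"ax": 0,"ay": 0,"az": 7.5,"claw": 1},{"tx": -8,"ty": -8,"tz": 0,"ax": 0,"ay": 0,"az": 7.5,"claw": 1},{"tx": -8,"ty": -8,"tz": 0,"ax": 0,"ay": 0,"az": 7.5,"claw": 1},{"tx": -8,"ty": -8,"tz": 0,"ax": 0,"ay": 0,"az": 7.5,"claw": 1},{"tx": -8,"ty": -8,"tz": -10,"ax": 0,"ay": 0,"az": 7.5,"claw": 1},{"tx": -8,"ty": -8,"tz": -15,"ax": 0,"ay": 0,"az": 7.5,"claw": 1},{"tx": -8,"ty": -9,"tz": -17,"ax": 0,"ay": 0,"az": 7.5,"claw": 1}]}}

```text
time_s: 13.25
tcp_pos: [0.4666, -0.0298, 0.3011]
eef_rot: [-179.9, 0.0, -94.4]
contact_force: [0.3, -0.3, 0.6]
gripper_width: 0.0874
```

>>> {"method": "step_arm", "body": {"increments": [{"tx": 0,"ty": 0,"tz": 0,"ax": 0,"ay": 0,"az": 0,"claw": 1},{"tx": 0,"ty": 0,"tz": 0,"ax": 0,"ay": 0,"az": 0,"claw": 1},{"tx": 0,"ty": 0,"tz": 0,"ax": 0,"ay": 0,"az": 0,"claw": 1}]}}

```text
time_s: 13.55
tcp_pos: [0.4675, -0.0292, 0.3022]
eef_rot: [-179.9, 0.0, -94.8]
contact_force: [0.1, -0.0, 0.8]
gripper_width: 0.0874
```

```bash
python3 - <<'E'
from h import *
s=r.get_state(); print(s['time_s'],s['tcp_pos'],s['eef_rot'],s['joints'],s['contact_force'],s['gripper_width'])
for n in('scene','side'):
    c=cap(n); P=pts(c,mask(c,(100,140,60),(125,255,255))); P=P[(P[:,1]>-.1)&(P[:,1]<.05)&(P[:,0]>.42)&(P[:,0]<.6)&(P[:,2]>.2)&(P[:,2]<.24)]
    if len(P): print(n,len(P),P.mean(0),P.min(0),P.max(0))
E
```

```text
13.55 [ 0.46751419 -0.0292428   0.30221359] [-1.79927072e+02  1.00730001e-02 -9.48057031e+01] [ 2.06100861e+01 -1.47566878e+00 -1.88996601e+01  2.32780156e-02
 -7.25058173e+01 -2.54227796e+01] [ 0.14497244 -0.00441293  0.79756778] 0.0874357727727238
scene 142 [ 0.46912657 -0.02911942  0.22519338] [ 0.46032914 -0.07501197  0.21294501] [0.47919339 0.01709289 0.23400992]
side 116 [ 0.46053084 -0.02994693  0.22392749] [ 0.45084524 -0.07710552  0.21579584] [0.47031465 0.01769393 0.22944098]
```

>>> {"method": "step_arm", "body": {"increments": [{"tx": 0,"ty": 0,"tz": -20,"ax": 0,"ay": 0,"az": 0,"claw": 1},{"tx": -1,"ty": 0,"tz": -25,"ax": 0,"ay": 0,"az": 0,"claw": 1},{"tx": -1,"ty": 0,"tz": -25,"ax": 0,"ay": 0,"az": 0,"claw": 1},{"tx": 0,"ty": 0,"tz": -12,"ax": 0,"ay": 0,"az": 0,"claw": 1},{"tx": 0,"ty": 0,"tz": 0,"ax": 0,"ay": 0,"az": 0,"claw": 1},{"tx": 0,"ty": 0,"tz": 0,"ax": 0,"ay": 0,"az": 0,"claw": 1}]}}

```text
time_s: 14.25
tcp_pos: [0.4655, -0.0293, 0.2203]
eef_rot: [-179.9, -0.0, -94.7]
contact_force: [-0.5, -0.8, 0.1]
gripper_width: 0.0875
```

>>> {"method": "step_arm", "body": {"increments": [{"tx": 0,"ty": 0,"tz": 0,"ax": 0,"ay": 0,"az": 0,"claw": -1},{"tx": 0,"ty": 0,"tz": 0,"ax": 0,"ay": 0,"az": 0,"claw": -1},{"tx": 0,"ty": 0,"tz": 0,"ax": 0,"ay": 0,"az": 0,"claw": -1},{"tx": 0,"ty": 0,"tz": 0,"ax": 0,"ay": 0,"az": 0,"claw": -1},{"tx": 0,"ty": 0,"tz": 0,"ax": 0,"ay": 0,"az": 0,"claw": -1},{"tx": 0,"ty": 0,"tz": 0,"ax": 0,"ay": 0,"az": 0,"claw": -1},{"tx": 0,"ty": 0,"tz": 0,"ax": 0,"ay": 0,"az": 0,"claw": -1},{"tx": 0,"ty": 0,"tz": 0,"ax": 0,"ay": 0,"az": 0,"claw": -1},{"tx": 0,"ty": 0,"tz": 0,"ax": 0,"ay": 0,"az": 0,"claw": -1},{"tx": 0,"ty": 0,"tz": 0,"ax": 0,"ay": 0,"az": 0,"claw": -1},{"tx": 0,"ty": 0,"tz": 0,"ax": 0,"ay": 0,"az": 0,"claw": -1},{"tx": 0,"ty": 0,"tz": 0,"ax": 0,"ay": 0,"az": 0,"claw": -1}], "newtons": 20}}

```text
time_s: 15.45
tcp_pos: [0.4657, -0.0295, 0.2196]
eef_rot: [-179.9, 0.0, -94.7]
contact_force: [5.6, -1.7, -2.2]
gripper_width: 0.0155
```

>>> {"method": "step_arm", "body": {"increments": [{"tx": 9.3,"ty": -0.8,"tz": 4.8,"ax": 0,"ay": 0,"az": 0,"claw": -1},{"tx": 9.5,"ty": -0.8,"tz": 4.3,"ax": 0,"ay": 0,"az": 0,"claw": -1},{"tx": 9.7,"ty": -0.8,"tz": 3.9,"ax": 0,"ay": 0,"az": 0,"claw": -1},{"tx": 9.9,"ty": -0.8,"tz": 3.3,"ax": 0,"ay": 0,"az": 0,"claw": -1},{"tx": 10.1,"ty": -0.8,"tz": 2.9,"ax": 0,"ay": 0,"az": 0,"claw": -1},{"tx": 10.2,"ty": -0.8,"tz": 2.3,"ax": 0,"ay": 0,"az": 0,"claw": -1},{"tx": 10.3,"ty": -0.8,"tz": 1.8,"ax": 0,"ay": 0,"az": 0,"claw": -1},{"tx": 10.4,"ty": -0.8,"tz": 1.3,"ax": 0,"ay": 0,"az": 0,"claw": -1},{"tx": 10.5,"ty": -0.8,"tz": 0.8,"ax": 0,"ay": 0,"az": 0,"claw": -1},{"tx": 10.5,"ty": -0.8,"tz": 0.3,"ax": 0,"ay": 0,"az": 0,"claw": -1},{"tx": 0,"ty": 0,"tz": 0,"ax": 0,"ay": 0,"az": 0,"claw": -1},{"tx": 0,"ty": 0,"tz": 0,"ax": 0,"ay": 0,"az": 0,"claw": -1}]}}

```text
time_s: 16.65
tcp_pos: [0.5655, -0.0377, 0.2453]
eef_rot: [-180.0, -0.0, -94.7]
contact_force: [-0.2, 0.8, 2.3]
gripper_width: 0.0155
```

>>> {"method": "step_arm", "body": {"increments": [{"tx": 0,"ty": 0,"tz": 0,"ax": 0,"ay": 0,"az": 0,"claw": -1},{"tx": 0,"ty": 0,"tz": 0,"ax": 0,"ay": 0,"az": 0,"claw": -1},{"tx": 0,"ty": 0,"tz": 0,"ax": 0,"ay": 0,"az": 0,"claw": -1},{"tx": 0,"ty": 0,"tz": 0,"ax": 0,"ay": 0,"az": 0,"claw": -1}]}}

```text
time_s: 17.05
tcp_pos: [0.5649, -0.0376, 0.2453]
eef_rot: [-180.0, -0.0, -94.7]
contact_force: [-0.2, -0.9, 2.9]
gripper_width: 0.0155
```

```bash
python3 - <<'E'
from h import *
s=r.get_state(); print(s['time_s'],s['tcp_pos'],s['eef_rot'],s['contact_force'],s['gripper_width'])
for n in('scene','side'):
    c=cap(n)
    for k,lo,hi in (('blue',(100,140,60),(125,255,255)),('orange',(8,150,100),(18,255,255))):
        P=pts(c,mask(c,lo,hi)); P=P[(P[:,1]>-.1)&(P[:,1]<.12)&(P[:,0]>.42)&(P[:,0]<.7)&(P[:,2]>.005)&(P[:,2]<.27)]
        if len(P): print(n,k,len(P),P.mean(0).round(3),P.min(0).round(3),P.max(0).round(3))
a=cap('scene')['image'][100:280,200:440]; b=cap('side')['image'][130:280,230:430]
cv2.imwrite('pics/s8.png',cv2.hconcat([cv2.resize(a,(400,300)),cv2.resize(b,(400,300))]))
E
```

```text
17.05 [ 0.56493532 -0.03759463  0.2453071 ] [-1.79986211e+02 -6.31000167e-03 -9.46671731e+01] [-0.20651494 -0.92533206  2.92992584] 0.015453297052292363
scene blue 22 [ 0.566 -0.077  0.252] [ 0.558 -0.082  0.244] [ 0.571 -0.07   0.257]
scene orange 148 [0.619 0.058 0.082] [0.563 0.047 0.02 ] [0.66  0.071 0.148]
side blue 57 [ 0.562 -0.012  0.25 ] [ 0.555 -0.04   0.243] [0.569 0.01  0.255]
side orange 110 [0.604 0.062 0.092] [0.56  0.039 0.018] [0.669 0.07  0.148]
```

View pics/s8.png

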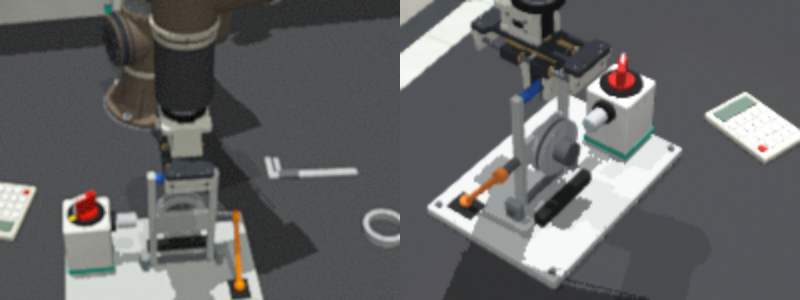

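The frame is upright with the fingers on the bar, the kickstand's ball is on the dark pad behind, and the bystanders are in place. I'm handing in.

```bash
python3 -c "
from plant import r
print(r.close_job()); s=r.get_state(); print(s['tcp_pos'],s['contact_force'],s['gripper_width'])"
```

```text
the job is handed in; nothing more can be done
None
the job is handed in; nothing more can be done
```

All three steps are done in the order asked, and I handed the job in at about 17.2 s of the 58 s allowed. The interface gave no verdict.

- **Knob:** I turned it about 51° clockwise. After release, the wrist camera put the pointer at about -64 to -65° and the yellow mark at -63.5°. That is within about 1.5°, or under 1 mm at the pointer tip. I did not measure it again at the end, but nothing touched it after that.
- **Kickstand:** I pushed it over the top with the closed fingers and it dropped behind the frame. Its foot was where the 2.5 rad stop should put it, and it was still there after the frame was raised.
- **Frame:** I gripped it by the blue bar (15.5 mm opening, 20 N grip) and swung it upright. My last reading had the grasp point at (0.565, -0.038, 0.245) m. The estimated upright position is (0.566, -0.038, 0.245) m, so the tilt is about 0.005 rad, plus about 0.015 rad from uncertainty in the hinge position.
- **Bystanders:** The calculator, caliper and loose ring look unmoved in the pictures; I did not measure their positions.

My first move calls were refused because they left out some of the required keys, so nothing moved. No check failed, and no two checks disagreed beyond a few millimetres.

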